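# Shut the vacuum chamber on the cast and hold the draw

### The job

Swing the two blue shell halves of the little vacuum chamber fully shut round the green cast, so that they meet edge to edge. Then take the red handle of the spring-return suction plunger, pull it out until its pointer stands at the line on the green rider, and keep it there: finish while still gripping the handle. Leave the plunger alone until the chamber is shut, and do not disturb the bottle on the stand or the other things on the bench.

Things in the scene. Friction and masses are not known exactly. Their poses are not given: they have to be found in the camera images.
- stand: aluminium plate 220 x 325 x 12 mm fixed to the bench, carrying chamber (+y side), pump (-y side) and white scale. Origin: centre of its underside, on the bench top. -x side faces the robot, z up; turned up to 0.35 rad. In its frame the pump barrel (axis y -0.088, z 0.046, 41 mm across) spans x 0.030 to 0.097
- hinge (a point): the upright hinge axis of both shell halves, 12 mm above the bench (post top at 77 mm); axes as the stand's. Shut, the halves meet on the seam that runs from here along -x; the shut chamber spans 12 to 98 mm from here along -x, 46 mm to either side, top 62 mm above the bench
- shell_left (a joint): angle (rad) of the left (+y) blue shell half about the hinge: 0 = shut, edge on the seam, against its stop; grows as it opens to +y, at most 0.6; starts 0.25 to 0.5 open. Light friction (0.12 N m, about 1 N at the lug); stays where it is left
- shell_right (a joint): the same for the right (-y) half; grows as it opens to -y
- lug_left (a point): on the left half's closing lug, an upright blue tab with a yellow patch on its free end: 7 mm thick, 0.096 to 0.132 m from the hinge axis, 22 to 100 mm above the bench. The point is mid-thickness, 0.117 m from the hinge axis, 85 mm up; x points to the hinge, y across the lug. Shut, both lugs lie face to face, 15 mm over both, and can be pinched together from above
- lug_right (a point): the same point on the right half's lug
- plunger (a joint): draw of the plunger (m): 0 = home (in), grows as it is pulled out along the stand's -x; stops at 0.080. A spring always pulls it home: about 4 N at home and 170 N/m more
- handle (a point): middle of the upper part of the red handle plate, 87 mm above the bench. The plate is 12 mm thick (along x), 50 mm wide (along y), 37 to 101 mm above the bench; at home 49 mm are free between it and the barrel, so it can be pinched from above, front and back. Axes as the stand's
- pointer (a point): foot of the red needle that moves with the handle, at the scale, 24 mm above the bench, 52 mm to the stand's -y of the handle's middle and at the same x
- mark (a point): end of the white line on the green rider (12 x 16 x 12 mm) on the outer edge of the scale, 24 mm above the bench. The rider is fixed, each time elsewhere, at 30 to 58 mm of draw. Axes as the stand's: the pointer is at the mark when both have the same x in the stand's frame
- dropper: bystander: small white dropper bottle standing on the plate between chamber and pump, 30 mm wide, 67 mm high; origin under its centre
- jar: bystander: pink jar, 60 mm wide, 70 mm high, behind the stand on the right; origin under its centre
- burs: bystander: wooden block with burs, 36 x 64 x 49 mm, on the right; origin under its centre
- dish: bystander: round metal dish, 72 mm wide, 24 mm high, on the right; origin under its centre

How it is judged:
By the outcome, as a careful person would: the job done as asked, in the order asked, and still so for the second after the job is handed in, while the arm keeps its last pose, push and grip.
It also fails if it takes over 61 s, if anything falls off the work surface, if the arm or the gripper's body presses on something with over 40 N, if the wrist force passes 120 N, or if a joint passes its speed limit or range.

### The arm

A 6-joint arm with a two-finger parallel gripper is mounted at the origin on a cart in front of the work surface, level with it; the furniture and walls round the work are solid. World frame = base frame: x ahead of the robot, y to its left, z up, the work surface at z = 0. Lengths are in m, angles in rad, forces in N, time in s.
With the tool pointing down it reaches from about 0.4 to 0.825 m from the base axis. Payload 7 kg.
Tool frame: the origin (TCP) lies on the centre line of the jaws, within the pads' length; the fingertips stand 14 mm ahead of it and the grasp point (between the pads) lies 5 mm behind it; z points along the fingers, y is the line along which they close (so a half turn about z gives the same grasp; the last joint's range is limited). The gripper opens to 88 mm and grips with 3 to 60 N. Pads are 19 mm wide; open, the fingers measure 130 mm over their backs; the gripper's body (78 mm by 193 mm) begins 47 mm behind the grasp point.
Start: joints at [1.613, 0.359, 0.012, 0, -1.224, -0.288], TCP at [0.164, 0.655, 0.241] pointing down, gripper open.
Joint ranges: [-3.07, 3.07], [-1.43, 2.12], [-1.02, 1.25], [-3.03, 1.67], [-3.05, -0], [-3.03, 3.03]. Speed limits (rad/s): [2.39, 2.39, 3.01, 3.14, 3.14, 3.14].

### API

Orientations are given as [roll, pitch, yaw] about the fixed x, y, z axes, in that order (R = Rz(yaw) Ry(pitch) Rx(roll)).
In Python, from station import arm gives the robot as it stands.
- The arm moves only by the tool move_arm, never from a script. Its argument "rows" is a list of rows, each an object with "translation": the shift along the tool's x, y, z in cm, a list of three; "rot": the turn, a rotation vector about the tool's x, y, z in degrees, a list of three; "hand": the closure, from 0 (fully open) to 1 (shut). A call has 1 to 8 rows; each row is the pose to reach, as a shift and turn from the pose commanded when the call began, along the tool's axes at that moment; what a row does not reach only later rows make up. A row lasts 1/12 s, in which the tool goes at most 41.7 mm and 7.16 degrees, less where a joint would pass 70% of its speed; a pose out of reach is approached as far as the arm can. A call with a gripper value outside its range is refused whole. The fingers move at their own pace and stop on an object; "squeeze" is the grip in N (left out, the last holds). Time passes only in rows, so rows that repeat a pose let the fingers close. It gives the time, the measured TCP pose, the force, the opening and the grip force at its end, in the units of the state.
- arm.get_state(): the state, without advancing time (a new reading comes with each control period).
- arm.grab_frame(name): name is "scene" or "top"; returns (picture, depth): 420x560x3 uint8, red, green, blue; 420x560 float32, m along the optical axis (not along the pixel's ray), 0 where there is no reading.
- arm.camera_params(name): a dict with "vfov" (degrees; the focal length in pixels is half the picture's height over the tangent of half this angle, whatever the lens; pixels are square), "cx", "cy" (the principal point, pixels), "position" and "orientation" of the camera in the world. Camera axes: x right, y down, z forward; pixel columns grow to the right and rows downward; lengths in m; the calibration is good to about 2 mm. A picture is of the moment at which its call begins. camera_params takes no time and is no camera call.
- arm.job_done(): hands the job in; it is judged then, once.
Trained networks look in the newest picture that a camera, given by its name, has taken for a name from the list of things; names that differ only in an ending like _2 or _b are one class to them, and where a whole thing is asked for, a point or a joint stands for the part that bears it (a point fixed in the world has none). Each returns a list of dicts, best first, with "p" (0 to 1); they miss things now and then, are a little off and sometimes report something else, mostly with a low value. They report only what shows in the picture. A call takes as long as a camera call.
- arm.search_frame(label, camera): "point" ([x, y, z] in m, in the coordinates of the camera as it stood for that picture, good to about 4 mm: the middle of the surface that is visible of it).
- arm.pinpoint(label, camera): "point" ([x, y, z] in m, in the coordinates of the camera as it stood for that picture, good to about 4 mm: a listed point, or the origin of a listed thing).
The state is a dict: "t": time; "q": joint angles; "qd": joint speeds; "joint_efforts": joint torques, N m; "eef_pos": TCP position; "ee_rot": TCP orientation; "force": force on the tool from outside, world axes, zero at the start; "moment": the same for the moment, N m; "width": finger opening in m; "gripper_force": force on a finger pad.
Only numpy, scipy, OpenCV 4.12 (cv2) and the standard library are available. Lean on these libraries where they do the work, as an engineer would, in place of code of your own. Each camera call takes 0.05 s, during which the arm holds its last target. There are 200 camera calls.

## Working session

There is one attempt and no reset: what is moved stays moved. The work goes in short steps, Python scripts to look and compute and a tool call to move; the robot and the scene stay as the last step left them, time stands still between calls to the robot, and variables do not carry over. Pictures are saved under pics/ and viewed, at most 10 in all, crops included, and the job is handed in when it is done.

Besides the shell and the picture viewer there is one more tool, called after ">>>" by a JSON object that holds its "op" and its "data", one argument or row to a line. move_arm: Moves the arm, as the interface text tells. Its arguments: {"type":"object","properties":{"rows":{"type":"array","items":{"type":"object","properties":{"translation":{"type":"array","items":{"type":"number"}},"rot":{"type":"array","items":{"type":"number"}},"hand":{"type":"number"}}}},"squeeze":{"type":"number"}},"required":["rows"]}

```bash
mkdir -p pics; cat > h.py <<'E'
import numpy as np, cv2
from scipy.spatial.transform import Rotation as R
from station import arm
def cam(n):
    p=arm.camera_params(n); o=np.array(p['orientation'],float)
    if o.shape==(3,3): M=o
    elif o.size==3: M=R.from_euler('xyz',o).as_matrix()
    else: M=R.from_quat(o).as_matrix()
    return p,M,np.array(p['position'])
def w(n,pt):
    p,M,t=cam(n); return M@np.array(pt)+t
def proj(n,P):
    p,M,t=cam(n); c=M.T@(np.array(P)-t); f=210/np.tan(np.radians(p['vfov'])/2)
    return p['cx']+f*c[0]/c[2],p['cy']+f*c[1]/c[2]
def cloud(n,d):
    p,M,t=cam(n); f=210/np.tan(np.radians(p['vfov'])/2)
    v,u=np.mgrid[:420,:560]; c=np.stack([(u-p['cx'])/f*d,(v-p['cy'])/f*d,d],-1)
    return c@M.T+t
def snap(n,name):
    im,d=arm.grab_frame(n); cv2.imwrite(f'pics/{name}.png',im[:,:,::-1]); np.save(f'pics/{n}_d.npy',d); return im,d
E
python3 - <<'E'
from h import *
np.set_printoptions(precision=4,suppress=True)
for n in ['scene','top']:
    print(n,arm.camera_params(n)); snap(n,n+'0')
    for l in ['hinge','lug_left','lug_right','handle','pointer','mark','stand','dropper','jar','burs','dish']:
        r=arm.pinpoint(l,n)
        print(l,[(w(n,x['point']).round(4),round(x['p'],2)) for x in r[:2]], [int(a) for a in proj(n,w(n,r[0]['point']))] if r else '')
a=cv2.imread('pics/scene0.png');b=cv2.imread('pics/top0.png')
print(arm.get_state())
E
```

```text
scene {'vfov': 46.68771416961433, 'cx': 281.3555872048292, 'cy': 207.01356014136607, 'position': array([ 0.2735, -0.6045,  0.5902]), 'orientation': array([-2.1122,  0.0015, -0.4268])}
hinge [(array([0.6309, 0.4079, 0.0136]), 0.66)] [244, 184]
lug_left [(array([0.5176, 0.4279, 0.0804]), 0.82)] [195, 165]
lug_right [(array([0.5482, 0.323 , 0.0828]), 0.89), (array([ 0.5658,  0.3181, -0.0012]), 0.41)] [221, 180]
handle [(array([0.5695, 0.2183, 0.0896]), 0.93)] [247, 197]
pointer [(array([0.516 , 0.4283, 0.0821]), 0.61), (array([0.5832, 0.1711, 0.0229]), 0.59)] [194, 164]
mark [(array([0.5563, 0.1625, 0.024 ]), 0.45)] [252, 238]
stand [(array([0.5659, 0.3173, 0.0003]), 0.93)] [231, 211]
dropper [(array([0.6273, 0.3116, 0.0115]), 0.52), (array([0.5535, 0.1633, 0.0276]), 0.24)] [257, 203]
jar [] 
burs [(array([ 0.5721, -0.1199, -0.0007]), 0.55), (array([0.5689, 0.2182, 0.0893]), 0.4)] [325, 339]
dish [(array([ 0.4977, -0.0039, -0.0016]), 0.74)] [256, 308]
top {'vfov': 54.49614974535944, 'cx': 280.8189145399533, 'cy': 213.83241700493826, 'position': array([0.5394, 0.149 , 0.9781]), 'orientat
[... 560 characters left out ...]
rray([ 0.491 , -0.0017, -0.0042]), 0.48)] [220, 213]
jar [(array([ 0.7764,  0.1448, -0.0036]), 0.85)] [285, 151]
burs [(array([ 0.5687, -0.1135,  0.0001]), 0.91)] [395, 234]
dish [(array([ 0.4918, -0.0018, -0.0038]), 0.9)] [349, 267]
{'t': 1.2, 'q': array([ 1.6131,  0.3586,  0.0119, -0.    , -1.2241, -0.2881]), 'qd': array([ 0.0016,  0.0002,  0.0007, -0.0009,  0.0024, -0.0005]), 'joint_efforts': array([ -0.001 , -58.238 ,  29.3316,   7.0028,   0.0125,  -0.    ]), 'eef_pos': array([0.1643, 0.6547, 0.2405]), 'ee_rot': array([ 3.1416,  0.    , -0.2458]), 'force': array([-0.1886, -0.4908,  0.2199]), 'moment': array([ 0.011 , -0.0292,  0.0438]), 'gripper_force': 0.0, 'width': 0.08744419946200742}
```

View pics/top0.png

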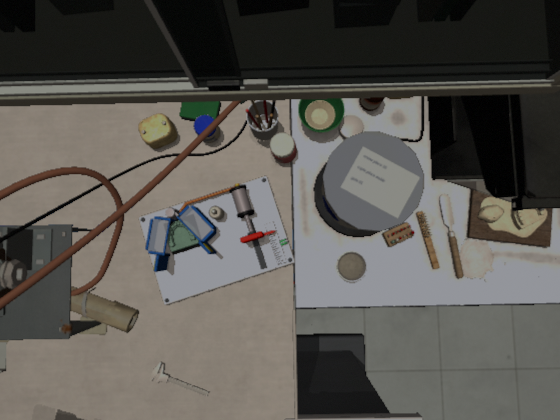

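View pics/scene0.png

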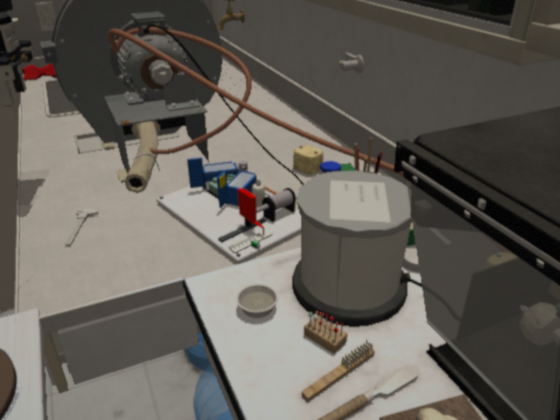

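The pictures show the stand turned about 0.3 rad. Both shells are open, with the lugs near (160,262) and (208,248) in the top view. The handle is near (251,237), and the green rider is at (284,242). A hose crosses above the left side, so I'll check heights and fit the stand pose.

```bash
python3 - <<'E'
from h import *
np.set_printoptions(precision=4,suppress=True)
im=cv2.imread('pics/top0.png'); d=np.load('pics/top_d.npy'); P=cloud('top',d)
v,u=np.mgrid[:420,:560]
roi=(u>125)&(u<310)&(v>165)&(v<315)&(d>0)
hsv=cv2.cvtColor(im,cv2.COLOR_BGR2HSV); H,S,V=[hsv[...,i].astype(int) for i in range(3)]
m=roi&(P[...,2]>.006)&(P[...,2]<.12)
k=cv2.morphologyEx(m.astype(np.uint8),cv2.MORPH_OPEN,np.ones((3,3)))
n,l,s,c=cv2.connectedComponentsWithStats(k); i=1+np.argmax(s[1:,4]); q=P[l==i][:,:2]
print('plate',cv2.minAreaRect((q*1000).astype(np.float32)),s[i])
lowbench=roi&(abs(P[...,2])<.02);print('z levels bench',np.median(P[...,2][(u>200)&(u<280)&(v>310)&(v<360)]))
def blob(name,mm):
    n,l,s,c=cv2.connectedComponentsWithStats(mm.astype(np.uint8))
    for i in range(1,n):
        if s[i,4]>=4: p=P[l==i]; print(name,s[i],np.median(p,0),p.max(0),p.min(0))
blob('blue',roi&(H>105)&(H<130)&(S>130)&(V>60)&(P[...,2]>.07))
blob('yel',roi&(H>20)&(H<35)&(S>120)&(V>60))
blob('red',roi&((H<6)|(H>174))&(S>150)&(V>60)&(P[...,2]>.0))
blob('green',roi&(H>45)&(H<90)&(S>120)&(V>50)&(u>265))
# hose / tall things near workspace
t=(P[...,2]>.13)&(d>0)&(P[...,0]>.35)&(P[...,0]<.75)&(P[...,1]>.1)&(P[...,1]<.75)
for x in np.arange(.35,.75,.05):
    print(round(x,2),[ (lambda z: round(float(z.max()),2) if z.size else 0)(P[...,2][(d>0)&(abs(P[...,0]-x)<.025)&(abs(P[...,1]-y)<.025)]) for y in np.arange(.1,.75,.05)])
c=cv2.resize(im[170:310,130:310],None,fx=4,fy=4,interpolation=cv2.INTER_CUBIC); cv2.imwrite('pics/c0.png',cv2.convertScaleAbs(c,alpha=1.4))
E
```

```text
plate ((566.8908081054688, 315.084228515625), (219.8849639892578, 324.92364501953125), 16.95565414428711) [  139   176   155   128 12502]
z levels bench -0.0051182654380903525
blue [198 241  13  13  42] [0.5496 0.3265 0.0986] [0.5608 0.3375 0.1044] [0.5343 0.3116 0.0783]
blue [154 255   5  16  36] [0.5151 0.4277 0.0984] [0.5323 0.4313 0.1025] [0.5001 0.4242 0.0938]
yel [236 184   3   3   6] [0.6915 0.2597 0.0319] [0.6945 0.2625 0.0655] [0.6843 0.2535 0.0275]
yel [204 244   6   6   6] [0.5483 0.3194 0.0961] [0.5538 0.3246 0.0987] [0.5429 0.3143 0.0933]
red [241 231  34  12 148] [0.5688 0.2184 0.0987] [0.5824 0.2445 0.1035] [0.5567 0.1753 0.0087]
green [281 242   6   3   6] [0.5524 0.1535 0.0219] [0.5558 0.1593 0.0253] [0.5513 0.1476 0.0178]
0.35 [-0.89, 0.0, 0.0, -0.0, 0.0, -0.0, -0.0, 0.0, 0.05, 0.05, 0.15, 0.15, 0.15]
0.4 [0.0, 0.0, 0.0, -0.0, 0.0, 0.0, 0.01, 0.01, 0.05, 0.05, 0.16, 0.16, 0.16]
0.45 [0.0, 0.0, -0.0, 0.01, 0.02, 0.02, 0.02, 0.02, -0.0, 0.07, 0.33, 0.24, 0.22]
0.5 [0.0, 0.02, 0.02, 0.02, 0.02, 0.02, 0.1, 0.1, -0.0, 0.32, 0.33, 0.27, 0.15]
0.55 [0.0, 0.03, 0.1, 0.1, 0.1, 0.1, 0.1, 0.1, 0.29, 0.3, 0.31, 0.27, 0]
0.6 [0.0, 0.04, 0.1, 0.07, 0.08, 0.07, 0.08, 0.25, 0.26, 0.0, 0.29, 0.24, 0.17]
0.65 [0.03, 0.02, 0.06, 0.07, 0.08, 0.06, 0.22, 0.23, 0.22, 0.29, 0.31, 0.31, -0.0]
0.7 [0.03, 0.0, 0.02, 0.07, 0.06, 0.18, 0.2, -0.0, 0.26, 0.29, 0.29, 0.0, -0.0]
```

View pics/c0.png

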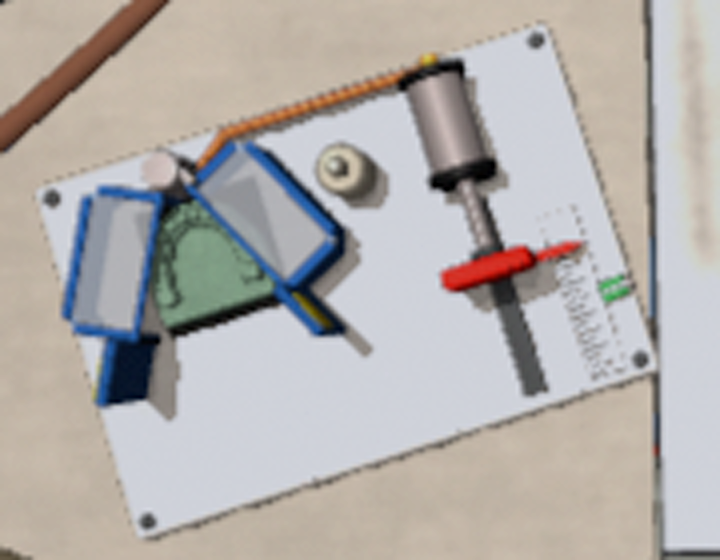

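The plate fit gives 219.9 x 324.9 mm, which matches the stated size, with yaw 0.296. Lug radii from the hinge come out at 0.114 to 0.116 m, also as expected. Because of the hose on the left, I'll push the right half shut first with the closed fingers, then straddle both lugs and pinch.

```bash
cat >> h.py <<'E'
A=.296; HG=np.array([.629,.408]); RS=np.array([[np.cos(A),-np.sin(A)],[np.sin(A),np.cos(A)]])
def go(xy,z,yaw):
    "tool-axis shift (cm) and turn (deg) from here to stand-axes point rel. hinge"
    s=arm.get_state(); M=R.from_euler('xyz',s['ee_rot']); T=R.from_euler('xyz',[np.pi,0,yaw])
    t=np.r_[HG+RS@np.array(xy),z]
    print('to',t.round(4),'cm',(M.inv().apply(t-s['eef_pos'])*100).round(2),'deg',np.degrees((M.inv()*T).as_rotvec()).round(2),'t',s['t'],'f',s['force'].round(1))
E
python3 -c "
from h import *
go((-.11,-.098),.20,A)"
```

```text
to [0.5524 0.2822 0.2   ] cm [46.71 26.69  4.06] deg [  0.     0.   -31.04] t 1.2 f [-0.2 -0.5  0.2]
```

>>> {"op": "move_arm", "data": {
  "rows": [
    {"translation": [2.5, 3, 0.3], "rot": [0, 0, -6], "hand": 0.5},
    {"translation": [5, 6, 0.6], "rot": [0, 0, -12], "hand": 1},
    {"translation": [8, 8.5, 1], "rot": [0, 0, -18], "hand": 1},
    {"translation": [11, 11, 1.5], "rot": [0, 0, -24], "hand": 1},
    {"translation": [14, 13, 2], "rot": [0, 0, -31], "hand": 1},
    {"translation": [17, 15, 2.5], "rot": [0, 0, -31], "hand": 1},
    {"translation": [20.5, 17, 3], "rot": [0, 0, -31], "hand": 1},
    {"translation": [24, 19, 3.5], "rot": [0, 0, -31], "hand": 1}
  ],
  "squeeze": 20
}}

```text
t: 1.87
eef_pos: [0.3516, 0.4107, 0.2059]
ee_rot: [-3.141, -0.001, 0.296]
force: [0.6, 0.6, 0.2]
width: 0.0399
gripper_force: 0.0
```

```bash
python3 -c "
from h import *
go((-.11,-.098),.20,A);print(arm.get_state())"
```

```text
to [0.5524 0.2822 0.2   ] cm [15.45 18.15  0.58] deg [-0.05 -0.04  0.01] t 1.8667 f [0.6 0.6 0.2]
{'t': 1.8667, 'q': array([ 1.22541975e+00,  1.64147381e-01, -3.36257177e-01,  1.00614651e-04,
       -1.06929672e+00,  6.41564476e-01]), 'qd': array([-0.86457516, -0.01088587, -0.16729886,  0.00427249,  0.15487999,
        0.85324894]), 'joint_efforts': array([  6.11936733, -42.50485897,  27.07076669,   6.243141  ,
        -0.29627698,  -1.47710815]), 'eef_pos': array([0.3516326 , 0.41067926, 0.20586321]), 'ee_rot': array([-3.14076818e+00, -7.26053855e-04,  2.96235923e-01]), 'force': array([0.57513409, 0.59420948, 0.19281376]), 'moment': array([ 0.04729165, -0.11384619,  0.04159874]), 'gripper_force': 0.0, 'width': 0.03988502101160379}
```

>>> {"op": "move_arm", "data": {
  "rows": [
    {"translation": [2, 3, 0], "rot": [0, 0, 0], "hand": 1},
    {"translation": [4, 6, 0], "rot": [0, 0, 0], "hand": 1},
    {"translation": [6, 9, 0.2], "rot": [0, 0, 0], "hand": 1},
    {"translation": [8.5, 12, 0.4], "rot": [0, 0, 0], "hand": 1},
    {"translation": [11.5, 15, 0.6], "rot": [0, 0, 0], "hand": 1},
    {"translation": [14, 17.5, 0.6], "rot": [0, 0, 0], "hand": 1},
    {"translation": [15, 18, 0.6], "rot": [0, 0, 0], "hand": 1},
    {"translation": [15, 18, 0.6], "rot": [0, 0, 0], "hand": 1}
  ]
}}

```text
t: 2.53
eef_pos: [0.5491, 0.2819, 0.1989]
ee_rot: [3.141, 0.0, 0.292]
force: [-1.6, 0.6, -0.1]
width: 0.0003
gripper_force: 0.0
```

```bash
python3 -c "
from h import *
go((-.11,-.098),.082,A)"
```

```text
to [0.5524 0.2822 0.082 ] cm [ 0.32  0.06 11.69] deg [ 0.04  0.02 -0.24] t 2.5333 f [-1.6  0.6 -0.1]
```

>>> {"op": "move_arm", "data": {
  "rows": [
    {"translation": [0.1, 0, 3], "rot": [0, 0, 0], "hand": 1},
    {"translation": [0.2, 0, 6], "rot": [0, 0, 0], "hand": 1},
    {"translation": [0.3, 0, 9], "rot": [0, 0, 0], "hand": 1},
    {"translation": [0.3, 0, 11], "rot": [0, 0, 0], "hand": 1},
    {"translation": [0.3, 0, 11.7], "rot": [0, 0, 0], "hand": 1},
    {"translation": [0.3, 0, 11.7], "rot": [0, 0, 0], "hand": 1},
    {"translation": [0.3, -0.8, 11.7], "rot": [0, 0, 0], "hand": 1},
    {"translation": [0.3, -1.6, 11.7], "rot": [0, 0, 0], "hand": 1}
  ]
}}

```text
t: 3.2
eef_pos: [0.5452, 0.3005, 0.0843]
ee_rot: [-3.141, -0.002, 0.295]
force: [-0.4, -1.1, 0.5]
width: 0.0002
gripper_force: 1.0
```

>>> {"op": "move_arm", "data": {
  "rows": [
    {"translation": [0, -0.6, 0], "rot": [0, 0, 0], "hand": 1},
    {"translation": [0, -1.2, 0], "rot": [0, 0, 0], "hand": 1},
    {"translation": [0, -1.8, 0], "rot": [0, 0, 0], "hand": 1},
    {"translation": [0, -2.4, 0], "rot": [0, 0, 0], "hand": 1},
    {"translation": [0, -3, 0], "rot": [0, 0, 0], "hand": 1},
    {"translation": [0, -3.5, 0], "rot": [0, 0, 0], "hand": 1},
    {"translation": [0, -4, 0], "rot": [0, 0, 0], "hand": 1},
    {"translation": [0, -4, 0], "rot": [0, 0, 0], "hand": 1}
  ]
}}

```text
t: 3.87
eef_pos: [0.5331, 0.339, 0.0825]
ee_rot: [-3.141, -0.0, 0.296]
force: [0.5, -0.3, -0.3]
width: 0.0004
gripper_force: 0.0
```

```bash
python3 -c "
from h import *
go((-.11,-.0285),.082,A);snap('top','top1');snap('scene','scene1')
im=cv2.imread('pics/top1.png')[170:310,130:310];b=cv2.imread('pics/scene1.png')[130:270,130:310]
cv2.imwrite('pics/c1.png',cv2.resize(np.hstack([im,b]),None,fx=2.2,fy=2.2,interpolation=2))"
```

```text
to [0.5321 0.3487 0.082 ] cm [ 0.18 -0.96  0.05] deg [-0.02 -0.02 -0.  ] t 3.8667 f [ 0.5 -0.3 -0.3]
```

View pics/c1.png

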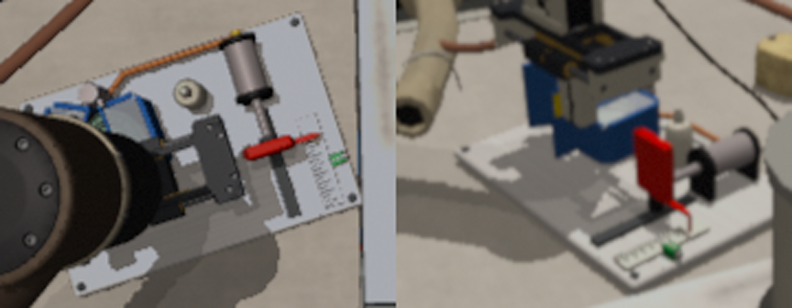

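The closed fingers are pushing the right lug and the handle is untouched. I'll carry on slowly to the stop.

>>> {"op": "move_arm", "data": {
  "rows": [
    {"translation": [0, -0.3, 0], "rot": [0, 0, 0], "hand": 1},
    {"translation": [0, -0.6, 0], "rot": [0, 0, 0], "hand": 1},
    {"translation": [0, -0.8, 0], "rot": [0, 0, 0], "hand": 1},
    {"translation": [0, -0.9, 0], "rot": [0, 0, 0], "hand": 1},
    {"translation": [0, -1, 0], "rot": [0, 0, 0], "hand": 1},
    {"translation": [0, -1, 0], "rot": [0, 0, 0], "hand": 1}
  ]
}}

```text
t: 4.47
eef_pos: [0.5303, 0.3476, 0.0825]
ee_rot: [-3.142, 0.0, 0.295]
force: [-0.1, -1.2, 0.6]
width: 0.0004
gripper_force: 0.3
```

>>> {"op": "move_arm", "data": {
  "rows": [
    {"translation": [0, -0.1, 0], "rot": [0, 0, 0], "hand": 1},
    {"translation": [0, -0.2, 0], "rot": [0, 0, 0], "hand": 1},
    {"translation": [0, -0.3, 0], "rot": [0, 0, 0], "hand": 1},
    {"translation": [0, -0.3, 0], "rot": [0, 0, 0], "hand": 1}
  ]
}}

```text
t: 4.8
eef_pos: [0.5298, 0.3488, 0.0825]
ee_rot: [3.139, 0.001, 0.295]
force: [2.5, -7.5, 1.8]
width: 0.0006
gripper_force: 3.8
```

>>> {"op": "move_arm", "data": {
  "rows": [
    {"translation": [0, -0.1, 0], "rot": [0, 0, 0], "hand": 1},
    {"translation": [0, -0.2, 0], "rot": [0, 0, 0], "hand": 1},
    {"translation": [0, -0.3, 0], "rot": [0, 0, 0], "hand": 1},
    {"translation": [0, -0.3, 0], "rot": [0, 0, 0], "hand": 1}
  ]
}}

```text
t: 5.13
eef_pos: [0.5295, 0.3491, 0.0825]
ee_rot: [3.136, 0.002, 0.294]
force: [8.8, -16.5, 2.0]
width: 0.0005
gripper_force: 9.3
```

The force rise (about 17 N) comes at the predicted shut position. I'll back off, lift, open and move over both lugs.

>>> {"op": "move_arm", "data": {
  "rows": [
    {"translation": [0, 1, 0], "rot": [0, 0, 0], "hand": 1},
    {"translation": [0, 2, 0], "rot": [0, 0, 0], "hand": 1},
    {"translation": [0, 2, -2.5], "rot": [0, 0, 0], "hand": 1},
    {"translation": [0, 2, -5.5], "rot": [0, 0, 0], "hand": 1},
    {"translation": [0, 1, -7.5], "rot": [0, 0, 0], "hand": 0.5},
    {"translation": [0, -1, -7.5], "rot": [0, 0, 0], "hand": 0},
    {"translation": [0, -3, -7.5], "rot": [0, 0, 0], "hand": 0},
    {"translation": [0, -4, -7.5], "rot": [0, 0, 0], "hand": 0}
  ]
}}

```text
t: 5.8
eef_pos: [0.5168, 0.3934, 0.1584]
ee_rot: [-3.14, -0.002, 0.296]
force: [-0.1, 0.3, -0.2]
width: 0.0216
gripper_force: 0.0
```

```bash
python3 -c "
from h import *
np.set_printoptions(precision=4,suppress=True)
go((-.11,.028),.082,A);snap('top','top2');snap('scene','scene2')
for n in ['top','scene']:
  for l in ['lug_left','lug_right']:
    for r in arm.pinpoint(l,n)[:2]:
      p=w(n,r['point']); print(n,l,p,RS.T@(p[:2]-HG),r['p'])
im=cv2.imread('pics/top2.png')[170:310,130:310];b=cv2.imread('pics/scene2.png')[120:260,130:310]
cv2.imwrite('pics/c2.png',cv2.resize(np.hstack([im,b]),None,fx=2.2,fy=2.2,interpolation=2))"
```

```text
to [0.5156 0.4027 0.082 ] cm [ 0.14 -0.9   7.65] deg [-0.12 -0.11 -0.01] t 5.8 f [-0.1  0.3 -0.2]
scene lug_right [0.5151 0.3685 0.0826] [-0.1205 -0.0046] 0.62
```

View pics/c2.png

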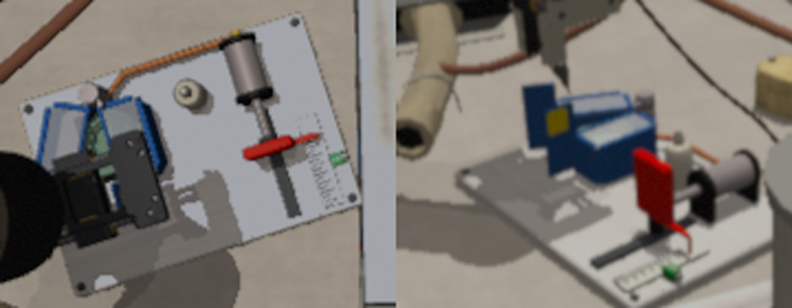

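Right lug is shut (y -0.0046 in stand axes) and the left is still open. I'll open fully, centre and descend.

>>> {"op": "move_arm", "data": {
  "rows": [
    {"translation": [0.1, -0.5, 0], "rot": [0, 0, 0], "hand": 0},
    {"translation": [0.1, -0.9, 0], "rot": [0, 0, 0], "hand": 0},
    {"translation": [0.1, -0.9, 0], "rot": [0, 0, 0], "hand": 0},
    {"translation": [0.1, -0.9, 0], "rot": [0, 0, 0], "hand": 0},
    {"translation": [0.1, -0.9, 0], "rot": [0, 0, 0], "hand": 0},
    {"translation": [0.1, -0.9, 0], "rot": [0, 0, 0], "hand": 0},
    {"translation": [0.1, -0.9, 0], "rot": [0, 0, 0], "hand": 0}
  ]
}}

```text
t: 6.68
eef_pos: [0.5153, 0.4003, 0.1576]
ee_rot: [-3.142, -0.0, 0.295]
force: [0.7, 0.3, -0.0]
width: 0.0867
gripper_force: 0.0
```

```bash
python3 -c "
from h import *
go((-.11,.028),.082,A)"
```

```text
to [0.5156 0.4027 0.082 ] cm [ 0.1  -0.22  7.56] deg [-0.   -0.   -0.05] t 6.6833 f [ 0.7  0.3 -0. ]
```

>>> {"op": "move_arm", "data": {
  "rows": [
    {"translation": [0, -0.2, 1.5], "rot": [0, 0, 0], "hand": 0},
    {"translation": [0, -0.2, 3], "rot": [0, 0, 0], "hand": 0},
    {"translation": [0, -0.2, 4], "rot": [0, 0, 0], "hand": 0},
    {"translation": [0, -0.2, 4.6], "rot": [0, 0, 0], "hand": 0},
    {"translation": [0, -0.2, 5], "rot": [0, 0, 0], "hand": 0},
    {"translation": [0, -0.2, 5.3], "rot": [0, 0, 0], "hand": 0}
  ]
}}

```text
t: 7.18
eef_pos: [0.5149, 0.4023, 0.1043]
ee_rot: [3.141, 0.0, 0.295]
force: [-0.4, -0.3, 0.1]
width: 0.0875
gripper_force: 0.0
```

>>> {"op": "move_arm", "data": {
  "rows": [
    {"translation": [0, 0, 0.8], "rot": [0, 0, 0], "hand": 0},
    {"translation": [0, 0, 1.6], "rot": [0, 0, 0], "hand": 0},
    {"translation": [0, 0, 2.2], "rot": [0, 0, 0], "hand": 0},
    {"translation": [0, 0, 2.2], "rot": [0, 0, 0], "hand": 0}
  ]
}}

```text
t: 7.52
eef_pos: [0.5141, 0.4016, 0.0808]
ee_rot: [3.14, 0.002, 0.295]
force: [-0.4, 0.8, -0.2]
width: 0.0879
gripper_force: 0.0
```

>>> {"op": "move_arm", "data": {
  "rows": [
    {"translation": [0, 0.5, 0], "rot": [0, 0, 0], "hand": 0},
    {"translation": [0, 1, 0], "rot": [0, 0, 0], "hand": 0.1},
    {"translation": [0, 1.5, 0], "rot": [0, 0, 0], "hand": 0.2},
    {"translation": [0, 2, 0], "rot": [0, 0, 0], "hand": 0.3},
    {"translation": [0, 2.4, 0], "rot": [0, 0, 0], "hand": 0.4},
    {"translation": [0, 2.7, 0], "rot": [0, 0, 0], "hand": 0.5},
    {"translation": [0, 2.8, 0], "rot": [0, 0, 0], "hand": 0.6},
    {"translation": [0, 2.8, 0], "rot": [0, 0, 0], "hand": 0.7}
  ],
  "squeeze": 15
}}

```text
t: 8.18
eef_pos: [0.5231, 0.3752, 0.0827]
ee_rot: [-3.141, -0.0, 0.295]
force: [-1.8, 1.0, -0.1]
width: 0.0461
gripper_force: 0.6
```

>>> {"op": "move_arm", "data": {
  "rows": [
    {"translation": [0, 0, 0], "rot": [0, 0, 0], "hand": 0.8},
    {"translation": [0, 0, 0], "rot": [0, 0, 0], "hand": 0.9},
    {"translation": [0, 0, 0], "rot": [0, 0, 0], "hand": 1},
    {"translation": [0, 0, 0], "rot": [0, 0, 0], "hand": 1},
    {"translation": [0, 0, 0], "rot": [0, 0, 0], "hand": 1},
    {"translation": [0, 0, 0], "rot": [0, 0, 0], "hand": 1}
  ]
}}

```text
t: 8.68
eef_pos: [0.5233, 0.3735, 0.0824]
ee_rot: [3.139, 0.001, 0.295]
force: [2.8, -6.6, 2.2]
width: 0.0145
gripper_force: 15.0
```

Width reads 14.5 mm, so both lugs are together (15 mm). I'll firm up the squeeze briefly, then release and lift.

>>> {"op": "move_arm", "data": {
  "rows": [
    {"translation": [0, 0, 0], "rot": [0, 0, 0], "hand": 1},
    {"translation": [0, 0, 0], "rot": [0, 0, 0], "hand": 1},
    {"translation": [0, 0, 0], "rot": [0, 0, 0], "hand": 1}
  ],
  "squeeze": 35
}}

```text
t: 8.93
eef_pos: [0.5233, 0.3735, 0.0824]
ee_rot: [3.139, 0.001, 0.295]
force: [3.1, -6.0, 1.3]
width: 0.0136
gripper_force: 35.0
```

>>> {"op": "move_arm", "data": {
  "rows": [
    {"translation": [0, 0, 0], "rot": [0, 0, 0], "hand": 0.6},
    {"translation": [0, 0, 0], "rot": [0, 0, 0], "hand": 0.5},
    {"translation": [0, 0, 0], "rot": [0, 0, 0], "hand": 0.5},
    {"translation": [0, 0, 0], "rot": [0, 0, 0], "hand": 0.5},
    {"translation": [0, 0, -2], "rot": [0, 0, 0], "hand": 0.5},
    {"translation": [0, 0, -5], "rot": [0, 0, 0], "hand": 0.5},
    {"translation": [0, 0, -8], "rot": [0, 0, 0], "hand": 0.5},
    {"translation": [0, 0, -10], "rot": [0, 0, 0], "hand": 0.5}
  ]
}}

```text
t: 9.6
eef_pos: [0.5235, 0.3763, 0.1856]
ee_rot: [-3.141, -0.003, 0.296]
force: [0.4, -0.1, -0.5]
width: 0.0439
gripper_force: 0.0
```

```bash
python3 -c "
from h import *
np.set_printoptions(precision=4,suppress=True)
h=RS.T@(np.array([.5669,.3151])+RS@np.array([-.025,-.088])-HG);print('handle rel hinge',h)
go(h,.17,A-np.pi/2)
for n in ['top','scene']: snap(n,n+'3')
for n in ['top','scene']:
  for l in ['handle','pointer','mark','lug_left','lug_right']:
    for r in arm.pinpoint(l,n)[:2]:
      p=w(n,r['point']); print(n,l,p,RS.T@(p[:2]-HG),r['p'])
"
```

```text
handle rel hinge [-0.1115 -0.1587]
to [0.5687 0.2236 0.17  ] cm [-0.14 15.92  1.54] deg [-0.16 -0.07 90.  ] t 9.6 f [ 0.4 -0.1 -0.5]
top handle [0.5671 0.2237 0.0869] [-0.113  -0.1582] 0.55
top handle [ 0.773   0.1456 -0.004 ] [ 0.0612 -0.293 ] 0.3
top pointer [0.5838 0.1753 0.024 ] [-0.1111 -0.2094] 0.79
top mark [0.5558 0.1649 0.0199] [-0.1409 -0.2112] 0.53
top lug_right [0.5837 0.1764 0.024 ] [-0.1109 -0.2083] 0.25
scene pointer [0.5876 0.1733 0.022 ] [-0.1081 -0.2124] 0.73
scene mark [0.5515 0.1624 0.0265] [-0.1458 -0.2124] 0.52
scene lug_left [0.5162 0.3755 0.0817] [-0.1174  0.0018] 0.53
scene lug_right [0.5153 0.3697 0.0805] [-0.1199 -0.0035] 0.7
```

Both lug points are on the seam. Next I turn 90° and move over the handle.

>>> {"op": "move_arm", "data": {
  "rows": [
    {"translation": [0, 2, 0], "rot": [0, 0, 7], "hand": 0.5},
    {"translation": [0, 4.5, 0], "rot": [0, 0, 14], "hand": 0.5},
    {"translation": [0, 7, 0], "rot": [0, 0, 21], "hand": 0.5},
    {"translation": [0, 9.5, 0], "rot": [0, 0, 28], "hand": 0.5},
    {"translation": [0, 12, 0], "rot": [0, 0, 35], "hand": 0.5},
    {"translation": [0, 14, 0], "rot": [0, 0, 42], "hand": 0.5},
    {"translation": [-0.1, 15.5, 0], "rot": [0, 0, 49], "hand": 0.5},
    {"translation": [-0.1, 15.9, 0], "rot": [0, 0, 56], "hand": 0.5}
  ]
}}

```text
t: 10.87
eef_pos: [0.5685, 0.2208, 0.1824]
ee_rot: [3.141, 0.0, -0.69]
force: [-1.3, 0.3, 0.1]
width: 0.0438
gripper_force: 0.0
```

>>> {"op": "move_arm", "data": {
  "rows": [
    {"translation": [0, 0, 0], "rot": [0, 0, 7], "hand": 0.5},
    {"translation": [0, 0, 0], "rot": [0, 0, 14], "hand": 0.5},
    {"translation": [0, 0, 0], "rot": [0, 0, 21], "hand": 0.5},
    {"translation": [0, 0, 0], "rot": [0, 0, 28], "hand": 0.5},
    {"translation": [0, 0, 0], "rot": [0, 0, 34], "hand": 0.5},
    {"translation": [0, 0, 0], "rot": [0, 0, 34], "hand": 0.5},
    {"translation": [0, 0, 0], "rot": [0, 0, 34], "hand": 0.5}
  ]
}}

```text
t: 11.45
eef_pos: [0.5682, 0.223, 0.1824]
ee_rot: [3.141, -0.0, -1.272]
force: [-0.3, 0.1, 1.1]
width: 0.044
gripper_force: 0.0
```

```bash
python3 -c "
from h import *
go((-.1115,-.1587),.082,A-np.pi/2)
im,d=snap('scene','scene4');b=cv2.imread('pics/scene4.png')[120:260,130:310]
cv2.imwrite('pics/c4.png',cv2.resize(b,None,fx=4,fy=4,interpolation=2))
"
```

```text
to [0.5686 0.2237 0.082 ] cm [-0.05 -0.07 10.04] deg [ 0.02 -0.01  0.15] t 11.45 f [-0.3  0.1  1.1]
```

View pics/c4.png

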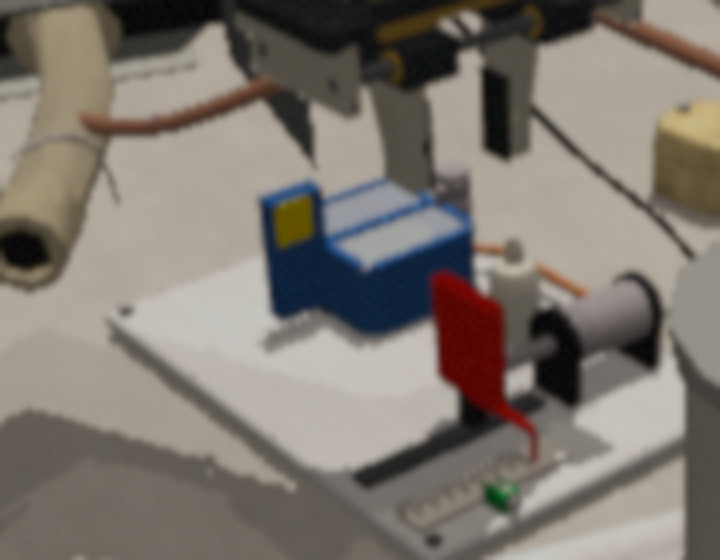

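The chamber is fully shut, with its lid edges together. The needle foot is at (535,458) and the rider at (500,493) in the crop. I'll descend on the handle and grip it.

>>> {"op": "move_arm", "data": {
  "rows": [
    {"translation": [0, 0, 2.5], "rot": [0, 0, 0], "hand": 0.5},
    {"translation": [0, 0, 5], "rot": [0, 0, 0], "hand": 0.5},
    {"translation": [0, 0, 7], "rot": [0, 0, 0], "hand": 0.5},
    {"translation": [0, 0, 8.5], "rot": [0, 0, 0], "hand": 0.5},
    {"translation": [0, 0, 9.5], "rot": [0, 0, 0], "hand": 0.5},
    {"translation": [0, 0, 10], "rot": [0, 0, 0], "hand": 0.5},
    {"translation": [0, 0, 10], "rot": [0, 0, 0], "hand": 0.5}
  ],
  "squeeze": 45
}}

```text
t: 12.08
eef_pos: [0.5679, 0.2228, 0.0816]
ee_rot: [3.14, -0.001, -1.274]
force: [-0.1, -0.1, -0.3]
width: 0.0439
gripper_force: 0.0
```

>>> {"op": "move_arm", "data": {
  "rows": [
    {"translation": [0, 0, 0], "rot": [0, 0, 0], "hand": 0.65},
    {"translation": [0, 0, 0], "rot": [0, 0, 0], "hand": 0.75},
    {"translation": [0, 0, 0], "rot": [0, 0, 0], "hand": 0.85},
    {"translation": [0, 0, 0], "rot": [0, 0, 0], "hand": 1},
    {"translation": [0, 0, 0], "rot": [0, 0, 0], "hand": 1},
    {"translation": [0, 0, 0], "rot": [0, 0, 0], "hand": 1},
    {"translation": [0, 0, 0], "rot": [0, 0, 0], "hand": 1},
    {"translation": [0, 0, 0], "rot": [0, 0, 0], "hand": 1}
  ]
}}

```text
t: 12.75
eef_pos: [0.5689, 0.2234, 0.0831]
ee_rot: [-3.14, 0.0, -1.275]
force: [2.1, 0.3, 2.3]
width: 0.0117
gripper_force: 45.0
```

>>> {"op": "move_arm", "data": {
  "rows": [
    {"translation": [0, 0.5, 0], "rot": [0, 0, 0], "hand": 1},
    {"translation": [0, 1, 0], "rot": [0, 0, 0], "hand": 1},
    {"translation": [0, 1.5, 0], "rot": [0, 0, 0], "hand": 1},
    {"translation": [0, 2, 0], "rot": [0, 0, 0], "hand": 1},
    {"translation": [0, 2.5, 0], "rot": [0, 0, 0], "hand": 1},
    {"translation": [0, 3, 0], "rot": [0, 0, 0], "hand": 1},
    {"translation": [0, 3, 0], "rot": [0, 0, 0], "hand": 1},
    {"translation": [0, 3, 0], "rot": [0, 0, 0], "hand": 1}
  ]
}}

```text
t: 13.42
eef_pos: [0.5412, 0.215, 0.0831]
ee_rot: [-3.138, 0.0, -1.275]
force: [8.6, -1.4, -3.9]
width: 0.0114
gripper_force: 45.0
```

```bash
python3 -c "
from h import *
np.set_printoptions(precision=4,suppress=True)
go((-.1115,-.1587),.082,A-np.pi/2)
for k in range(3):
 for n in ['top','scene']:
  snap(n,n+'5')
  for l in ['pointer','mark']:
    for r in arm.pinpoint(l,n)[:1]:
      p=w(n,r['point']); print(n,l,p,RS.T@(p[:2]-HG),r['p'],proj(n,p))
b=cv2.imread('pics/scene5.png')[205:265,210:290];t=cv2.imread('pics/top5.png')[205:265,240:310]
cv2.imwrite('pics/c5.png',np.hstack([cv2.resize(x,None,fx=5,fy=5,interpolation=2) for x in (b,t)]))
"
```

```text
to [0.5686 0.2237 0.082 ] cm [-0.03 -2.88  0.12] deg [-0.21  0.02 -0.01] t 13.4167 f [ 8.6 -1.4 -3.9]
top mark [0.5539 0.1658 0.0237] [-0.1425 -0.2098] 0.59 (np.float64(278.20662667076584), np.float64(242.95300308768398))
scene pointer [0.5567 0.1649 0.0262] [-0.14   -0.2115] 0.72 (np.float64(252.00515380006323), np.float64(237.44377537707655))
scene mark [0.5548 0.1612 0.0225] [-0.143  -0.2145] 0.42 (np.float64(251.85640819194805), np.float64(240.10180593414768))
top mark [0.5546 0.1647 0.0191] [-0.1422 -0.2111] 0.5 (np.float64(278.73060780467836), np.float64(242.68514475557387))
scene pointer [0.5535 0.1625 0.0275] [-0.1439 -0.2128] 0.58 (np.float64(250.90990775446988), np.float64(237.90262327304129))
scene mark [0.554  0.1608 0.0244] [-0.1438 -0.2145] 0.55 (np.float64(251.51619149167504), np.float64(239.51191190816763))
scene pointer [0.5563 0.1658 0.0224] [-0.1402 -0.2104] 0.76 (np.float64(251.68731993071816), np.float64(238.78700149598325))
scene mark [0.5551 0.1608 0.0221] [-0.1428 -0.2149] 0.51 (np.float64(252.05306938536728), np.float64(240.34763242592172))
```

View pics/c5.png

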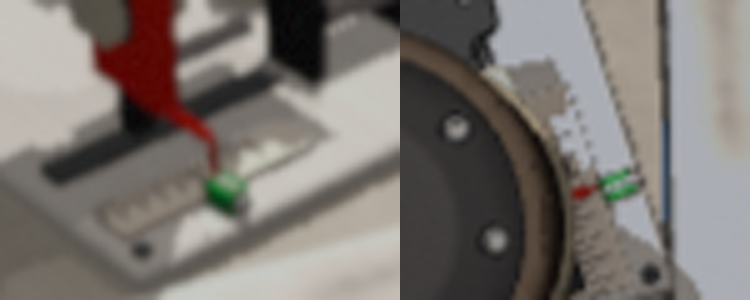

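The needle and rider are nearly level, with about 2 mm to go. I'll rectify both views onto the z = 24 mm plane in stand axes to measure it more finely.

```bash
python3 - <<'E'
from h import *
np.set_printoptions(precision=2,suppress=True)
# grid: cols = -(stand y) , rows = -(stand x) growing down; 0.25 mm
ys=np.arange(-.195,-.240,-.00025); xs=np.arange(-.095,-.165,-.00025)
out=[]
for f in ['top0','scene0','top5','scene5']:
    n=f[:-1]; im=cv2.imread(f'pics/{f}.png')
    p,M,t=cam(n); fo=210/np.tan(np.radians(p['vfov'])/2)
    X,Y=np.meshgrid(xs,ys,indexing='ij'); W=np.stack([HG[0]+RS[0,0]*X+RS[0,1]*Y,HG[1]+RS[1,0]*X+RS[1,1]*Y,0*X+.024],-1)
    c=(W-t)@M; u=(p['cx']+fo*c[...,0]/c[...,2]).astype(np.float32); v=(p['cy']+fo*c[...,1]/c[...,2]).astype(np.float32)
    r=cv2.remap(im,u,v,cv2.INTER_CUBIC); out.append(r)
    b,g,rr=[r[...,i].astype(float) for i in range(3)]
    for nm,wt in (('green',np.clip(g-np.maximum(b,rr)-25,0,None)),('red',np.clip(rr-np.maximum(b,g)-60,0,None))):
        if wt.sum()==0: print(f,nm,'none');continue
        print(f,nm,'x',1000*(wt*X).sum()/wt.sum(),'y',1000*(wt*Y).sum()/wt.sum())
        if nm=='red':
            for y0 in (-.202,-.205,-.208,-.211,-.214):
                k=abs(Y-y0)<.0008; s=(wt*k).sum()
                if s>500: print('   red at y',y0,'x',1000*(wt*k*X).sum()/s)
cv2.imwrite('pics/c6.png',cv2.resize(np.hstack(out),None,fx=1.1,fy=2,interpolation=2))
E
```

```text
top0 green x -143.70810862530885 y -220.6435318882433
top0 red x -111.92213595859349 y -200.72996371591697
   red at y -0.202 x -111.95015141855276
   red at y -0.205 x -111.85490824673892
   red at y -0.208 x -112.24310915104742
scene0 green x -147.01700277544373 y -226.49800117128822
scene0 red none
top5 green x -143.54140237573523 y -221.41801695306194
top5 red x -140.8740623883796 y -204.44993451601383
   red at y -0.202 x -140.80194346289755
   red at y -0.205 x -140.82832201745882
scene5 green x -147.02110781309847 y -226.44457583301417
scene5 red none
```

View pics/c6.png

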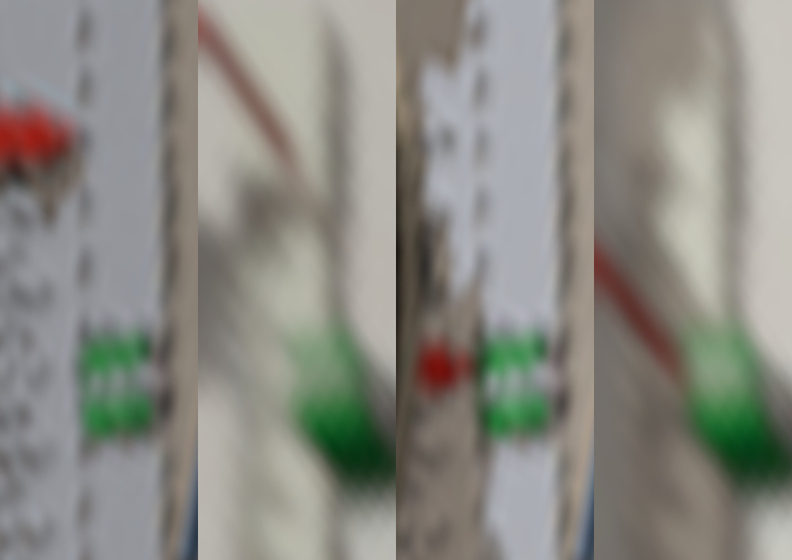

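```bash
python3 - <<'E'
from h import *
np.set_printoptions(precision=1,suppress=True,linewidth=200)
ys=np.arange(-.195,-.240,-.00025); xs=np.arange(-.130,-.158,-.0005)
for f in ['top0','top2','top5']:
    im=cv2.imread(f'pics/{f}.png'); p,M,t=cam('top'); fo=210/np.tan(np.radians(p['vfov'])/2)
    X,Y=np.meshgrid(xs,ys,indexing='ij'); W=np.stack([HG[0]+RS[0,0]*X+RS[0,1]*Y,HG[1]+RS[1,0]*X+RS[1,1]*Y,0*X+.024],-1)
    c=(W-t)@M; u=(p['cx']+fo*c[...,0]/c[...,2]).astype(np.float32); v=(p['cy']+fo*c[...,1]/c[...,2]).astype(np.float32)
    r=cv2.remap(im,u,v,cv2.INTER_LINEAR).astype(float)
    g=r[...,1]-(r[...,0]+r[...,2])/2
    k=(ys<-.2165)&(ys>-.226); pr=g[:,k].mean(1); print(f,pr[::1])
    rb=((r[...,0]+r[...,2])/2)[:,k].mean(1); print(rb)
    h=pr.max()/2; e=np.where(pr>h)[0]; print('edges',xs[e[0]]*1e3,xs[e[-1]]*1e3,'mid',(xs[e[0]]+xs[e[-1]])*500)
E
```

```text
top0 [-1.9 -1.8 -1.7 -1.8 -1.8 -1.8 -1.7 -1.4 -1.2 -0.5  0.9  3.9  8.9 15.1 22.4 30.4 38.1 44.4 48.8 50.5 49.3 44.2 37.2 29.4 23.3 19.1 18.7 21.3 25.5 31.  37.1 43.  47.9 51.5 52.9 51.4 45.7 37.5 28.3
 19.5 11.9  6.5  3.   0.7 -0.7 -1.6 -1.9 -2.  -2.  -2.1 -1.9 -1.6 -1.6 -1.8 -1.7 -1.8]
[150.2 150.5 150.9 151.2 151.3 151.3 151.1 150.2 148.5 145.3 140.3 132.8 123.4 113.6 103.6  93.6  84.9  78.4  74.1  73.2  76.2  82.9  91.3  99.6 105.5 109.  108.6 105.1 100.1  93.6  86.5  79.4  72.7
  66.6  61.8  59.7  61.9  68.3  77.7  89.  101.1 112.5 122.5 130.9 137.6 142.7 146.  148.4 149.9 150.8 151.1 150.9 150.5 150.2 150.1 150.1]
edges -137.5 -149.00000000000003 mid -143.25000000000003
top2 [-1.7 -1.8 -1.9 -1.9 -2.  -2.  -2.  -1.9 -1.7 -0.9  0.6  3.8  9.2 16.2 24.4 33.1 41.6 48.4 53.2 55.2 53.9 48.3 40.6 32.2 25.4 20.8 20.1 22.9 27.5 33.8 40.6 47.1 52.8 56.6 58.  56.1 49.6 40.7 30.8
 21.3 13.1  7.4  3.6  1.  -0.4 -1.2 -1.4 -1.6 -1.8 -1.9 -1.9 -2.1 -2.  -1.9 -1.8 -1.9]
[165.6 165.8 166.3 166.5 166.8 166.9 166.8 165.9 163.9 160.3 154.8 146.5 136.2 125.5 114.6 103.7  94.2  87.1  82.5  81.3  84.6  
[... 251 characters left out ...]
3.25000000000003
top5 [-2.  -1.9 -1.9 -1.9 -1.9 -1.8 -1.8 -1.9 -1.7 -1.1  0.6  3.8  9.4 16.5 25.1 34.4 42.9 49.8 54.6 56.8 55.2 49.6 41.6 33.1 25.9 21.1 20.2 22.4 26.7 32.6 39.2 45.9 52.  56.3 58.  56.6 50.3 41.4 31.1
 21.2 12.7  7.   3.4  1.  -0.4 -1.4 -1.7 -2.  -2.  -2.  -2.  -1.8 -1.9 -1.9 -2.  -2.3]
[173.7 173.9 174.1 174.3 174.5 174.5 174.3 173.4 171.2 167.4 161.6 152.9 142.2 130.9 119.4 108.   97.9  90.1  85.   83.6  86.9  94.7 104.6 114.3 121.6 125.9 125.4 121.3 115.3 107.6  99.3  90.7  82.4
  74.9  69.1  66.4  69.4  77.2  88.4 101.8 115.7 128.3 138.8 147.5 154.7 160.3 164.  166.8 168.6 169.9 170.6 171.  171.5 172.  172.5 173. ]
edges -137.5 -149.00000000000003 mid -143.25000000000003
```

Rider edges are 11.5 mm apart (12 expected), with the middle and line at about -143.1 mm. The needle is at -140.85, so I'll pull 2.2 mm more.

>>> {"op": "move_arm", "data": {
  "rows": [
    {"translation": [0, 0.1, 0], "rot": [0, 0, 0], "hand": 1},
    {"translation": [0, 0.22, 0], "rot": [0, 0, 0], "hand": 1},
    {"translation": [0, 0.22, 0], "rot": [0, 0, 0], "hand": 1},
    {"translation": [0, 0.22, 0], "rot": [0, 0, 0], "hand": 1},
    {"translation": [0, 0.22, 0], "rot": [0, 0, 0], "hand": 1}
  ]
}}

```text
t: 14.73
eef_pos: [0.5394, 0.2145, 0.0831]
ee_rot: [-3.138, 0.0, -1.275]
force: [9.7, -0.4, -3.6]
width: 0.0117
gripper_force: 45.0
```

```bash
python3 - <<'E'
from h import *
go((-.1115,-.1587),.082,A-np.pi/2); snap('top','top7'); snap('scene','scene7')
ys=np.arange(-.195,-.240,-.00025); xs=np.arange(-.095,-.165,-.00025)
X,Y=np.meshgrid(xs,ys,indexing='ij'); W=np.stack([HG[0]+RS[0,0]*X+RS[0,1]*Y,HG[1]+RS[1,0]*X+RS[1,1]*Y,0*X+.024],-1)
p,M,t=cam('top'); fo=210/np.tan(np.radians(p['vfov'])/2)
c=(W-t)@M; u=(p['cx']+fo*c[...,0]/c[...,2]).astype(np.float32); v=(p['cy']+fo*c[...,1]/c[...,2]).astype(np.float32)
for f in ['top5','top7']:
    r=cv2.remap(cv2.imread(f'pics/{f}.png'),u,v,cv2.INTER_LINEAR).astype(float)
    for th in (30,60):
        wt=np.clip(r[...,2]-np.maximum(r[...,0],r[...,1])-th,0,None); print(f,th,1000*(wt*X).sum()/wt.sum(),1000*(wt*Y).sum()/wt.sum())
s=cv2.imread('pics/scene7.png')
cv2.imwrite('pics/c7.png',np.hstack([cv2.resize(s[205:265,210:290],None,fx=5,fy=5,interpolation=2),cv2.resize(s[140:215,160:260],(400,300),interpolation=2)]))
E
```

```text
to [0.5686 0.2237 0.082 ] cm [-0.03 -3.06  0.12] deg [-0.22  0.02 -0.01] t 14.7333 f [ 9.7 -0.4 -3.6]
top5 30 -140.85748621112305 -204.77407308104796
top5 60 -140.86799924571 -204.44507825759004
top7 30 -143.05698864788164 -205.06720048651937
top7 60 -143.15044150110378 -204.8877851361295
```

View pics/c7.png

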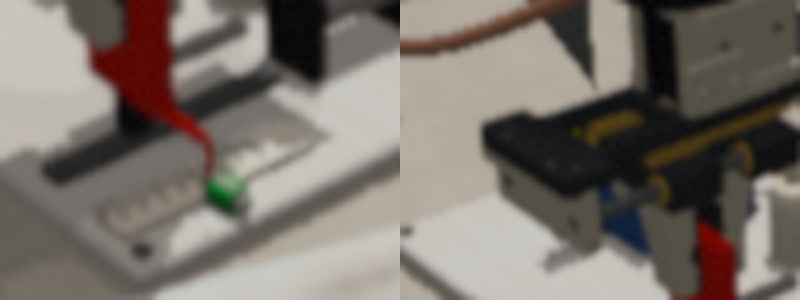

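The needle (-143.1 mm) now stands at the rider's line (-143.1 mm), the handle is firmly gripped, and the chamber hasn't been touched since it was shut. I'm handing in.

```bash
python3 -c "
from h import *
print(arm.job_done())"
```

```text
the job is handed in; nothing more can be done
None
```

The chamber was swung fully shut first, then the plunger was drawn about 31 mm so its pointer stands level with the rider's line (both measured at -143.1 mm from the hinge along the stand's x). I handed the job in with the handle still gripped at 45 N, at about 15 s on the clock.

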